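# Put the loose V-block away in its case

## Robot

A 6-joint arm with a two-finger parallel gripper is mounted at the origin on the work surface. World frame = base frame: x ahead of the robot, y to its left, z up, the work surface at z = 0. Lengths are in m, angles in rad, forces in N, time in s.
With the tool pointing down it reaches from about 0.425 to 0.95 m from the base axis. Payload 3.5 kg.
Tool frame: the origin (TCP) lies at the very end of the fingers, on their centre line; the grasp point (between the pads) lies 19 mm behind it (ctrl.pinch_z is the distance from the TCP to the grasp point, in m); z points along the fingers, y is the line along which they close (so a half turn about z gives the same grasp; the last joint's range is limited). The gripper opens to 85 mm and grips with 20 to 120 N. Pads are 22 mm wide; open, the fingers measure 114 mm over their backs; the gripper's body (76 mm by 85 mm) begins 54 mm behind the grasp point. The pads swing forward as they close: fully open they stand 13 mm farther back than shut.
Start: joints at [1.08, 0.286, 1.577, -0, 1.279, -0.15], TCP at [0.226, 0.636, 0.231] pointing down, gripper open.
Joint ranges: [-2.77, 2.77], [-0.9, 2.22], [0.21, 2.48], [-1.53, 4.67], [0.24, 2.81], [-2.84, 2.84]. Speed limits (rad/s): [2.79, 2.79, 3.14, 3.14, 3.14, 3.14].

## Interface

Orientations are given as a unit quaternion [x, y, z, w].
In Python, from plant import ctrl gives the robot as it stands. The module is installed in compiled form; this text tells all that it offers.
- The arm moves only by the shell command python3 -m crank 'ROWS' [OPENING] [FORCE]. ROWS is JSON, a list of rows, each a list of 6 numbers: the shift along the tool's x, y, z in cm, then the turn, a rotation vector about the tool's x, y, z in rad. In form: [[tx, ty, tz, rx, ry, rz], ...]. A call has 1 to 10 rows; each row is the pose to reach, as a shift and turn from the pose commanded when the call began, along the tool's axes at that moment; what a row does not reach only later rows make up. A row lasts 1/10 s, in which the tool goes at most 50 mm and 8.59 degrees, less where a joint would pass 70% of its speed; a pose out of reach is approached as far as the arm can. A call with a gripper value outside its range is refused whole. OPENING is the opening, from 0 (shut) to 1 (fully open), set as the call begins (- or left out, the last holds). The fingers move at their own pace and stop on an object; FORCE is the grip in N (left out, the last holds). Time passes only in rows, so rows that repeat a pose let the fingers close. It gives the time, the measured TCP pose, the force, the opening and the grip force at its end, in the units of the state.
- ctrl.get_state(): the state, without advancing time (a new reading comes with each control period).
- ctrl.read_camera(name): name is "scene" or "side" or "wrist"; returns (picture, depth): 480x640x3 uint8, blue, green, red; 480x640 float32, m along the optical axis (not along the pixel's ray), 0 where there is no reading.
- ctrl.camera_info(name): a dict with "K" (3x3 intrinsics, pixels), "origin" and "orientation" of the camera in the world. Camera axes: x right, y down, z forward; pixel columns grow to the right and rows downward; lengths in m; the calibration is good to about 2 mm. The wrist camera is an equidistant fisheye: a pixel r from the principal point sees the ray r / f radians off the axis. A picture is of the moment at which its call begins: read the wrist's pose just before it. camera_info takes no time and is no camera call; for the wrist camera it gives the pose at the moment of the call.
- ctrl.sign_off(): hands the job in; it is judged then, once.
The state is a dict: "time": time; "qpos": joint angles; "dq": joint speeds; "joint_efforts": joint torques, N m; "eef_pos": TCP position; "tcp_rot": TCP orientation; "contact_force": force on the tool from outside, world axes, zero at the start; "wrist_torque": the same for the moment, N m; "opening": opening from 0.0 (shut) to 1.0 (fully open); "finger_force": force on a finger pad.
Only numpy, scipy, OpenCV 4.12 (cv2) and the standard library are available. Lean on these libraries where they do the work, as an engineer would, in place of code of your own. Each camera call takes 0.05 s, during which the arm holds its last target. There are 200 camera calls.

## Task

One of the two V-blocks is already in the wooden case; set the loose one, which lies on its side on the bench, in the case's empty place, with its V facing up and lying the same way as its mate, first sliding the cover back if it is in the way. Then slide the cover fully shut. Set the block down gently, never let it drop, and leave the mate and the other things on the bench as they are.

Things in the scene. Friction and masses are not known exactly. Their poses are not given: they have to be found in the camera images.
- block: Loose steel V-block, 64 mm long (its x, along the V) x 48 wide (y) x 42 high (z), 0.6-0.9 kg; origin at its centre, 1 mm from its centre of mass; held off it, it swings in the pads. The V (36 wide, 16 deep) opens out of +z; the -z face is flat; sides have a clamp groove 7 high, 5 deep, 10-17 mm above the flat face. It starts on its +y side, origin 24 mm up, V facing -x within 0.9 rad.
- mate: The second V-block, same shape and axes, already in one of the case's two places, V up, lengthwise (its x) along the case's x, origin 31 mm above the bench. Which place it occupies changes.
- case: Wooden case fixed on the bench, 180 (x) x 224 (y) x 70 mm. Origin: centre of the underside, z up, front to -x, roughly at the robot. Front half: open compartment, x -82 to -10 mm, 208 mm wide; front and middle walls 8 mm thick, 58 high; side walls 70 high, with a lip reaching 4 mm inwards at 65-70 mm height. Rear half: closed deck 57 mm high, under the opened cover.
- place_left (a point): Centre of the place at the case's +y side, on its felt, 10 mm above the bench; axes as the case's. Two wooden strips along x, 54 mm apart, 6 mm wide, 5 mm above the felt (tops 15 mm above the bench), hold a block's 48 mm width; the walls leave 8 mm of play lengthwise in all. A seated block's origin is 21 mm above this point.
- place_right (a point): The same for the place at the case's -y side, 88 mm from the other.
- lid_grip (a point): Centre of the top of the cover's grip, 85 mm above the bench: a wooden bar 70 mm long (case y), 12 thick (case x), 22 tall, in the middle of the cover. The cover is a flat board 88 mm (x) x 206 mm (y) x 5 mm, its top 63 mm above the bench, running in the case's grooves. Axes as the case's; moves with the cover.
- lid (a joint): How far the cover is slid back along the case's +x, in m: 0 = fully shut over the compartment, against its stop; 0.092 = fully back over the deck, against its stop. Above 0.080 both places are wholly clear; it starts anywhere from 0.035 to 0.092. Sliding friction about 2.5 N, plus 4 N per m/s; it stays where it is left.
- hammer: Bystander: hammer, 300 mm long, wooden handle, lying crosswise (along y) on the bench beyond the loose block. Origin under it.
- spanner: Bystander: open-ended spanner, 180 mm long, flat on the bench to the right of the case. Origin under it.
- oiler: Bystander: upright grey bottle with a red cap, 54 mm across, 130 mm high, beyond the loose block to its left. Origin at the centre of its foot.
There are look-alikes about, which are no part of the job. What is shaped like the block but blue or turquoise is not meant. What is shaped like the mate but orange is not meant.

How it is judged:
By the outcome, as a careful person would: the job done as asked, in the order asked, and still so for the second after the job is handed in, with the robot touching nothing.
It also fails if it takes over 70 s, if anything falls off the work surface, if the arm or the gripper's body presses on something with over 40 N, if the wrist force passes 120 N, or if a joint passes its speed limit or range.

## Working session

There is one attempt and no reset: what is moved stays moved. The work goes in short steps, Python scripts to look and compute and a shell command to move; the robot and the scene stay as the last step left them, time stands still between calls to the robot, and variables do not carry over. Pictures are saved under pics/ and viewed, at most 12 in all, crops included, and the job is handed in when it is done.

```bash
mkdir -p pics; ls
cat > h.py <<'E'
import numpy as np, cv2
from scipy.spatial.transform import Rotation as R
from plant import ctrl
def shot(n):
    ci=ctrl.camera_info(n); p,d=ctrl.read_camera(n); return p,d,ci
def pose(ci): 
    o=np.array(ci["orientation"]); return (R.from_quat(o).as_matrix() if o.size==4 else o.reshape(3,3)),np.array(ci["origin"])
def rays(ci,uv,fish=False):
    K=np.array(ci["K"]);uv=np.atleast_2d(uv).astype(float)
    x=(uv[:,0]-K[0,2])/K[0,0];y=(uv[:,1]-K[1,2])/K[1,1]
    if fish:
        r=np.hypot(x,y)+1e-12; v=np.c_[np.sin(r)*x/r,np.sin(r)*y/r,np.cos(r)]
    else: v=np.c_[x,y,np.ones_like(x)]
    M,o=pose(ci); return o,v@M.T
def onplane(ci,uv,z,fish=False):
    o,v=rays(ci,uv,fish); return o+v*((z-o[2])/v[:,2])[:,None]
def bydepth(ci,uv,dep,fish=False):
    K=np.array(ci["K"]);o,v=rays(ci,uv,fish);M,_=pose(ci); zc=v@M[:,2]
    return o+v*(np.asarray(dep)/zc)[:,None]
E
python3 - <<'E'
from h import *
for n in ("scene","side","wrist"):
    p,d,ci=shot(n); cv2.imwrite(f"pics/{n}0.png",p); np.savez(f"{n}0.npz",p=p,d=d,K=ci["K"],origin=ci["origin"],orientation=ci["orientation"])
    print(n,np.round(ci["K"],1).tolist(),np.round(ci["origin"],3),np.round(ci["orientation"],3))
print(ctrl.get_state(), ctrl.pinch_z)
E
```

```text
pics
scene [[559.7, 0.0, 321.6], [0.0, 559.7, 241.7], [0.0, 0.0, 1.0]] [1.111 0.746 1.112] [ 0.286  0.888 -0.343 -0.114]
side [[493.6, 0.0, 311.7], [0.0, 493.6, 244.1], [0.0, 0.0, 1.0]] [ 0.32  -0.805  0.828] [ 0.902 -0.121  0.056 -0.41 ]
wrist [[371.6, 0.0, 318.1], [0.0, 371.6, 238.0], [0.0, 0.0, 1.0]] [0.155 0.661 0.371] [0.808 0.571 0.084 0.121]
{'time': 0.15, 'qpos': array([ 1.08002781e+00,  2.87016039e-01,  1.57784879e+00,  1.27440981e-05,
        1.27859680e+00, -1.49985015e-01]), 'dq': array([ 0.00030964, -0.0032065 , -0.00354359,  0.0007267 ,  0.00206225,
       -0.00028053]), 'joint_efforts': array([ 1.04779563e-03, -4.06602681e+01, -2.93141466e+01, -1.17934114e-04,
        3.91474037e-03,  7.71236728e-06]), 'eef_pos': array([0.22531747, 0.63573957, 0.23022464]), 'tcp_rot': array([ 1.69570182e-01,  9.85517671e-01, -8.85014954e-04, -3.00081966e-04]), 'contact_force': array([-0.01566008,  0.64003805, -1.09706294]), 'wrist_torque': array([-0.01248575, -0.03126129,  0.00412299]), 'finger_force': 0.0, 'opening': 1.0015410003512981} 0.0187
```

View pics/scene0.png

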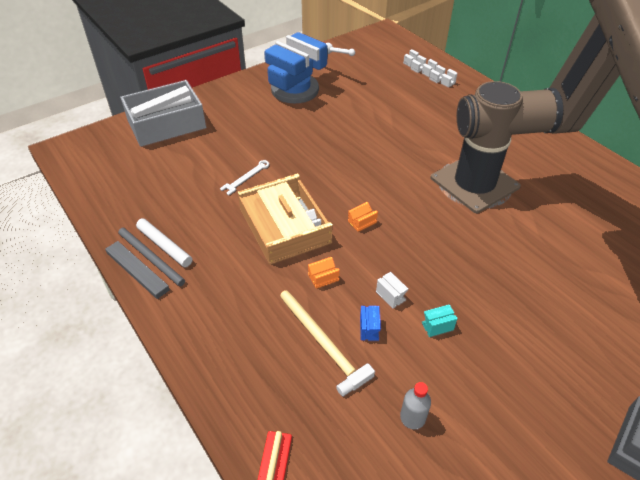

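View pics/side0.png

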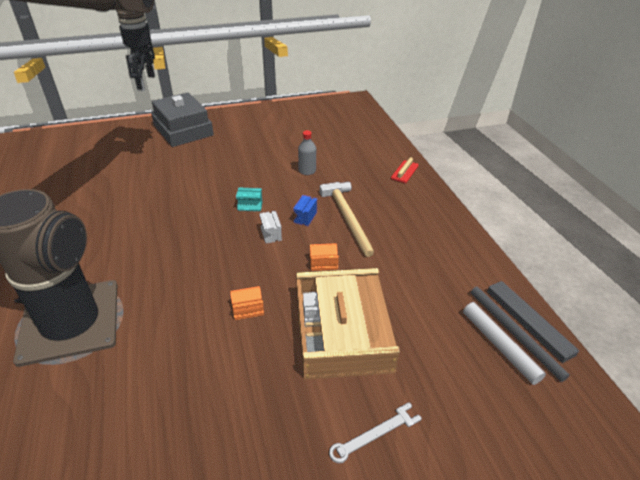

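The steel block is at scene (392,290) and side (271,227). Things it could be taken for: the blue block at scene (370,324), the turquoise one at (440,321), and the orange ones at (363,217) and (323,272). The grey steel one fits the description. The mate seems to be in the far (+y) place, side (310,305), with the near (-y) place empty at (315,342). The cover is partly open. Next is a close crop plus measurements.

Run:
```python
from h import *
S={n:np.load(n+"0.npz") for n in("scene","side")}
def crop(n,x,y,w,h,s): 
    return cv2.resize(S[n]["p"][y:y+h,x:x+w],(w*s,h*s),interpolation=cv2.INTER_CUBIC)
a=crop("scene",360,262,66,50,6);b=crop("side",238,200,66,50,6)
c=crop("scene",232,168,110,82,4)[:,:396];e=crop("side",286,262,110,82,4)[:,:396]
cv2.imwrite("pics/crop1.png",np.vstack([np.hstack([a,b]),np.hstack([c[:300],e[:300]])]) if 0 else np.vstack([np.hstack([a,b]),np.hstack([cv2.resize(c,(396,298)),cv2.resize(e,(396,298))])]))
for n,roi in(("scene",(355,255,425,312)),("side",(250,200,292,250))):
    s=S[n];x0,y0,x1,y1=roi
    hsv=cv2.cvtColor(s["p"],cv2.COLOR_BGR2HSV)
    v,u=np.mgrid[y0:y1,x0:x1];m=(hsv[y0:y1,x0:x1,1]<60)&(hsv[y0:y1,x0:x1,2]>60)
    uv=np.c_[u[m],v[m]];P=bydepth(s,uv,s["d"][y0:y1,x0:x1][m]);P=P[P[:,2]>0.015]
    print(n,len(P),P.min(0).round(3),P.max(0).round(3))
    T=P[P[:,2]>np.percentile(P[:,2],95)-.006];print(np.percentile(P[:,2],[5,50,95]).round(4))
    r=cv2.minAreaRect((T[:,:2]*1000).astype(np.float32));print(len(T),r)
```

```text
scene 605 [0.457 0.14  0.015] [1.111 0.746 1.112]
[0.0191 0.0457 0.051 ]
330 ((769.8502197265625, 460.0254821777344), (886.4332885742188, 73.11101531982422), 44.66773223876953)
side 403 [ 0.32  -0.805  0.015] [0.501 0.208 0.828]
[0.0183 0.0461 0.0501]
250 ((414.4574890136719, -301.1456298828125), (1024.2279052734375, 47.746917724609375), 82.06546020507812)
```

View pics/crop1.png

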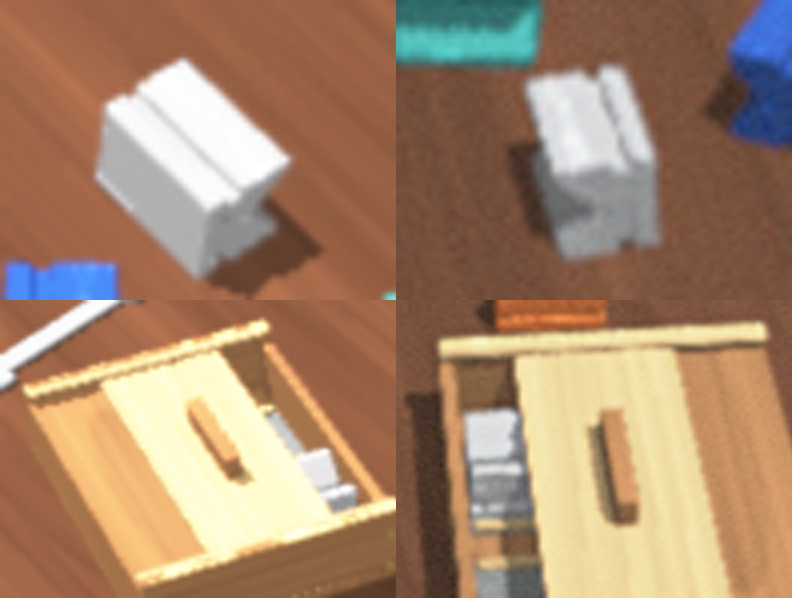

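The crop confirms it: the steel block is on its side with the V toward -x, left in the side view, and no other grey block is nearby. The cover is only half back, so it has to be slid. The mate is in the +y place and the -y place is empty. Next I measure the block, case and grip in both views.

```bash
cat > m.py <<'E'
from h import *
np.set_printoptions(suppress=True)
S={n:np.load(n+"0.npz") for n in("scene","side")}
def cloud(n,roi,f,z0,z1):
    s=S[n];x0,y0,x1,y1=roi;hsv=cv2.cvtColor(s["p"],cv2.COLOR_BGR2HSV)[y0:y1,x0:x1]
    d=s["d"][y0:y1,x0:x1];v,u=np.mgrid[y0:y1,x0:x1];m=f(hsv)&(d>0)
    P=bydepth(s,np.c_[u[m],v[m]],d[m]);return P[(P[:,2]>z0)&(P[:,2]<z1)]
def show(t,P):
    c,(w,h),a=cv2.minAreaRect((P[:,:2]*1000).astype(np.float32))
    print(t,len(P),"c",np.round(c,1),"wh",round(w,1),round(h,1),"ang",round(a,1),"z med",P[:,2].mean().round(4),np.median(P[:,2]).round(4))
grey=lambda h:(h[...,1]<70)&(h[...,2]>50); al=lambda h:h[...,0]>=0
B={"scene":(355,255,425,312),"side":(250,200,292,250)};C={"scene":(225,165,345,270),"side":(285,255,405,385)}
for n in S:
    show(n+" blocktop",cloud(n,B[n],grey,.043,.054))
    show(n+" grip",cloud(n,C[n],al,.077,.095))
    show(n+" rims",cloud(n,C[n],al,.0665,.0745))
    P=cloud(n,C[n],al,.045,.095); show(n+" case",P)
    show(n+" mate",cloud(n,C[n],grey,.035,.06))
    print(np.histogram(P[:,2],bins=np.arange(.05,.095,.003)))
E
python3 m.py
```

```text
scene blocktop 370 c [480.2 173.7] wh 46.6 66.7 ang 2.0 z med 0.0477 0.0477
scene grip 107 c [ 553.1 -178.2] wh 228.5 42.1 ang 55.4 z med 0.0841 0.0848
scene rims 694 c [ 560.9 -178.3] wh 231.9 180.1 ang 79.6 z med 0.0693 0.069
scene case 4085 c [ 567.4 -139.7] wh 313.0 182.6 ang 79.9 z med 0.0617 0.0617
scene mate 225 c [ 540.3 -185. ] wh 190.3 118.6 ang 87.3 z med 0.0514 0.0518
(array([159, 383, 694, 668, 818, 563, 321, 140,  29,  15,  15,  45,  31,
         1]), array([0.05 , 0.053, 0.056, 0.059, 0.062, 0.065, 0.068, 0.071, 0.074,
       0.077, 0.08 , 0.083, 0.086, 0.089, 0.092]))
side blocktop 262 c [480.  172.2] wh 70.9 42.2 ang 88.8 z med 0.0475 0.0477
side grip 183 c [ 555.8 -179.2] wh 71.6 12.6 ang 79.6 z med 0.0844 0.0849
side rims 1022 c [ 560.9 -179.3] wh 227.9 179.7 ang 79.4 z med 0.0695 0.0695
side case 7145 c [ 567.6 -145.8] wh 297.9 180.6 ang 79.4 z med 0.0618 0.0624
side mate 306 c [ 507.2 -126.7] wh 50.9 31.4 ang 80.0 z med 0.045 0.0456
(array([ 173,  636, 1470,  809, 2240,  548,  666,  161,   14,   14,   20,
        110,   38,    1]), array([0.05 , 0.053, 0.056, 0.059, 0.062, 0.065, 0.068, 0.071, 0.074,
       0.077, 0.08 , 0.083, 0.086, 0.089, 0.092]))
```

The two views agree. The block top is 48 mm up at (480, 173) with yaw about 0. The case centre is (561, -179) with yaw about -10.5°. The grip top is 85 mm up, about 5 mm behind the case centre, so the lid is at about 0.041 and needs about 51 mm more.

```bash
cat > to.py <<'E'
# python3 to.py x y z(mm, TCP) yaw_of_tool_y(deg) [tilt about tool y, deg] -> row
import sys
from h import *
a=list(map(float,sys.argv[1:]))+[0]*5
x,y,z,yaw,tilt=a[:5]; s=ctrl.get_state()
c,q=np.cos(np.radians(yaw)),np.sin(np.radians(yaw))
M=np.array([[-q,c,0],[c,q,0],[0,0,-1.]]) ; M=R.from_matrix(M)*R.from_euler("y",tilt,degrees=True)
T=R.from_quat(s["tcp_rot"]);d=T.inv().apply(np.array([x,y,z])/1000-s["eef_pos"])*100
v=(T.inv()*M).as_rotvec()
print("row",np.round(np.r_[d,v],3).tolist(),"n",max(abs(d).max()/5,np.linalg.norm(v)/.15).round(1))
print("now",(s["eef_pos"]*1000).round(1),"y-yaw",np.degrees(np.arctan2(*T.as_matrix()[[1,0],1])).round(1),"z",T.as_matrix()[:,2].round(3),"F",s["contact_force"].round(1),"op",round(s["opening"],3),"ff",s["finger_force"],"t",round(s["time"],2),"q",s["qpos"].round(2))
E
python3 to.py 555.5 -179 125 -10.5
```

```text
row [-58.353, -65.733, 10.627, -0.002, 0.001, 1.413] n 13.1
now [225.3 635.7 230.2] y-yaw 70.5 z [-0.001 -0.002 -1.   ] F [-0.   0.6 -1.1] op 1.002 ff 0.0 t 0.15 q [ 1.08  0.29  1.58  0.    1.28 -0.15]
```

```bash
python3 -m crank '[[-58.4,-65.7,0,0,0,1.413],[-58.4,-65.7,0,0,0,1.413],[-58.4,-65.7,0,0,0,1.413],[-58.4,-65.7,0,0,0,1.413],[-58.4,-65.7,0,0,0,1.413],[-58.4,-65.7,0,0,0,1.413],[-58.4,-65.7,0,0,0,1.413],[-58.4,-65.7,0,0,0,1.413],[-58.4,-65.7,0,0,0,1.413],[-58.4,-65.7,0,0,0,1.413]]' 0.45 40; python3 to.py 555.5 -179 125 -10.5
```

```text
time: 1.15
eef_pos: [0.4139, 0.171, 0.2313]
tcp_rot: [0.77, 0.638, 0.0, 0.0]
contact_force: [1.1, 0.9, 0.1]
opening: 0.449
finger_force: 0.0
row [-31.766, 20.416, 10.632, 0.0, -0.0, -0.004] n 6.4
now [413.9 171.  231.3] y-yaw -10.7 z [ 0.  0. -1.] F [1.1 0.9 0.1] op 0.449 ff 0.0 t 1.15 q [ 0.16 -0.24  2.11  0.    1.27  0.35]
```

```bash
python3 -m crank '[[-31.8,20.4,0,0,0,0],[-31.8,20.4,0,0,0,0],[-31.8,20.4,0,0,0,0],[-31.8,20.4,0,0,0,0],[-31.8,20.4,0,0,0,0],[-31.8,20.4,0,0,0,0],[-31.8,20.4,0,0,0,0],[-31.8,20.4,5,0,0,0],[-31.8,20.4,10.6,0,0,0],[-31.8,20.4,10.6,0,0,0]]'>/dev/null; python3 to.py 555.5 -179 69 -10.5
python3 - <<'E'
from h import *
p,d,ci=shot("wrist"); cv2.imwrite("pics/w1.png",p); np.savez("wrist1.npz",p=p,d=d,K=ci["K"],origin=ci["origin"],orientation=ci["orientation"])
E
```

```text
row [-0.264, 0.415, 4.943, -0.012, -0.004, -0.002] n 1.0
now [ 552.5 -175.9  118.5] y-yaw -10.6 z [-0.011  0.006 -1.   ] F [-0.6  0.4 -1.4] op 0.45 ff 0.0 t 2.15 q [-0.48  0.2   1.89  0.    1.06 -0.3 ]
```

View pics/w1.png

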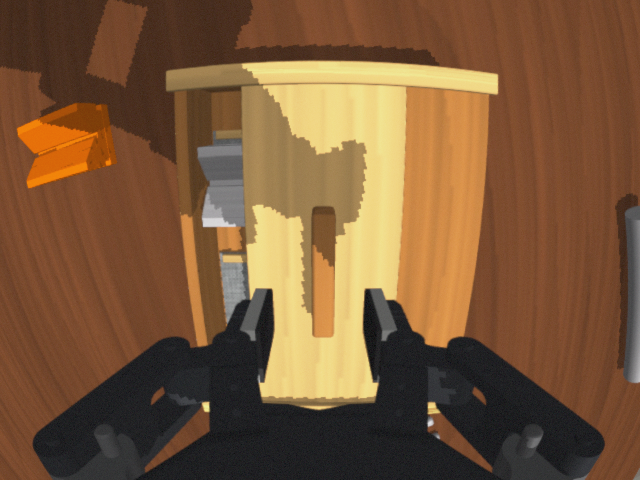

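The fingers straddle the bar: the bar is at (323,207–337), the mate at (222,190), and the empty place at (235,280). I check by casting the bar pixels onto its plane, then descend.

```bash
python3 - <<'E'
from h import *
s=np.load("wrist1.npz")
print((onplane(s,[[323,208],[323,337],[312,270],[335,270]],.085,True)*1000).round(1))
E
python3 -m crank '[[-0.3,0.4,2,0,0,0],[-0.3,0.4,4,0,0,0],[-0.3,0.4,4.9,0,0,0],[-0.3,0.4,4.9,0,0,0],[-0.3,0.4,4.9,0,0,0]]'; python3 to.py 555.5 -179 69 -10.5
```

```text
[[ 560.5 -140.8   85. ]
 [ 547.7 -211.3   85. ]
 [ 549.3 -171.2   85. ]
 [ 560.7 -173.3   85. ]]
time: 2.7
eef_pos: [0.5608, -0.1805, 0.0781]
tcp_rot: [0.769, 0.64, 0.0, 0.001]
contact_force: [0.1, -0.5, 0.0]
opening: 0.45
finger_force: 0.0
row [0.053, -0.547, 0.906, 0.002, 0.001, 0.001] n 0.2
now [ 560.8 -180.5   78.1] y-yaw -10.4 z [ 0.002 -0.001 -1.   ] F [ 0.1 -0.5  0. ] op 0.45 ff 0.0 t 2.7 q [-0.48  0.27  1.9   0.    0.97 -0.3 ]
```

```bash
python3 -m crank '[[0,-0.5,0.9,0,0,0],[0,-0.5,0.9,0,0,0],[0,-0.5,0.9,0,0,0]]'|sed -n 2p;  python3 -m crank '[[0,0,0,0,0,0],[0,0,0,0,0,0],[0,0,0,0,0,0],[0,0,0,0,0,0]]' 0 30; python3 to.py 555.5 -179 69 -10.5
```

```text
eef_pos: [0.5547, -0.1795, 0.0674]
time: 3.4
eef_pos: [0.555, -0.1797, 0.0678]
tcp_rot: [0.769, 0.639, -0.0, -0.0]
contact_force: [-1.1, 0.3, 2.7]
opening: 0.13
finger_force: 32.9
row [0.083, 0.037, -0.125, -0.0, 0.0, 0.0] n 0.0
now [ 555.  -179.7   67.8] y-yaw -10.5 z [-0. -0. -1.] F [-1.1  0.3  2.7] op 0.13 ff 32.91229248046875 t 3.4 q [-0.49  0.28  1.92 -0.    0.95 -0.3 ]
```

Gripped (opening 0.13 × 85 ≈ 11–12 mm). Slide back.

```bash
python3 -m crank '[[0,0.7,0,0,0,0],[0,1.5,0,0,0,0],[0,2.3,0,0,0,0],[0,3.1,0,0,0,0],[0,3.9,0,0,0,0],[0,4.5,0,0,0,0],[0,4.9,0,0,0,0],[0,5.1,0,0,0,0],[0,5.1,0,0,0,0]]'; python3 -m crank '[[0,0,0,0,0,0],[0,0,0,0,0,0],[0,0,0,0,0,0]]' 0.45; python3 to.py 480 173 140 90
```

```text
time: 4.3
eef_pos: [0.6041, -0.189, 0.0677]
tcp_rot: [0.769, 0.64, -0.002, -0.002]
contact_force: [-9.3, 0.1, 8.9]
opening: 0.132
finger_force: 33.9
time: 4.6
eef_pos: [0.6053, -0.1887, 0.0666]
tcp_rot: [0.769, 0.64, 0.0, -0.0]
contact_force: [1.0, -0.5, 1.0]
opening: 0.451
finger_force: 0.0
row [33.293, -18.898, -7.333, 0.0, -0.0, -1.754] n 11.7
now [ 605.3 -188.7   66.6] y-yaw -10.5 z [ 0.  0. -1.] F [ 1.  -0.5  1. ] op 0.451 ff 0.0 t 4.6 q [-0.46  0.38  1.79  0.    0.98 -0.28]
```

```bash
python3 -m crank '[[0,0,-5,0,0,0],[0,0,-10,0,0,0],[33.3,-17,-11.5,0,0,-1.754],[33.3,-17,-11.5,0,0,-1.754],[33.3,-17,-11.5,0,0,-1.754],[33.3,-17,-11.5,0,0,-1.754],[33.3,-17,-11.5,0,0,-1.754],[33.3,-17,-11.5,0,0,-1.754],[33.3,-17,-11.5,0,0,-1.754],[33.3,-17,-11.5,0,0,-1.754]]' 1 >/dev/null
python3 -m crank '[[0,0,0,0,0,0],[0,0,0,0,0,0]]'>/dev/null; python3 to.py 500 173 180 90
```

```text
row [0.051, 0.354, 0.217, -0.0, 0.001, -0.554] n 3.7
now [498.6 169.7 182.2] y-yaw 58.2 z [ 0. -0. -1.] F [ 0.2 -0.6 -0.3] op 0.998 ff 0.0 t 5.8 q [ 0.14  0.01  1.98 -0.    1.15 -0.88]
```

```bash
python3 -m crank '[[0,0.3,0.2,0,0,-0.554],[0,0.3,0.2,0,0,-0.554],[0,0.3,0.2,0,0,-0.554],[0,0.3,0.2,0,0,-0.554],[0,0.3,0.2,0,0,-0.554],[0,0.3,0.2,0,0,-0.554]]'>/dev/null
python3 - <<'E'
from h import *
p,d,ci=shot("wrist"); cv2.imwrite("pics/w2.png",p); np.savez("wrist2.npz",p=p,d=d,K=ci["K"],origin=ci["origin"],orientation=ci["orientation"])
E
python3 to.py 500 173 180 90
```

```text
row [0.047, 0.187, 0.017, -0.0, -0.0, -0.004] n 0.0
now [500.5 171.1 180.2] y-yaw 89.8 z [-0. -0. -1.] F [0.3 0.5 0.8] op 1.002 ff 0.0 t 6.45 q [ 0.14  0.01  1.98 -0.    1.15 -1.43]
```

View pics/w2.png

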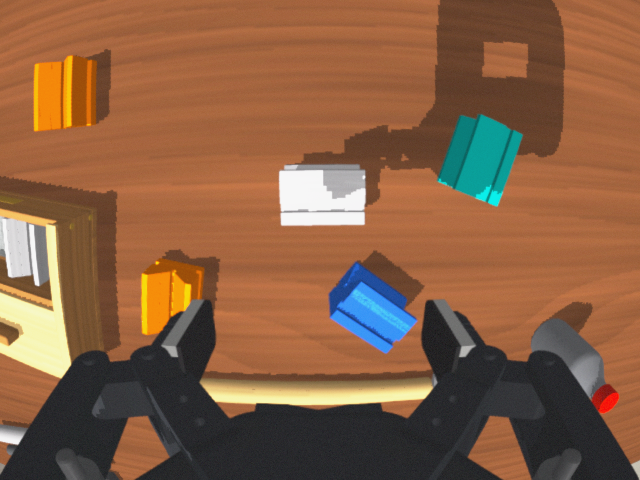

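The block's top face spans (281,171)–(365,225), with the groove at row 211 (flat face toward +x). The V opens up-image (-x). The blue block (372,305) is close beyond it and turquoise is at (480,160), so I compute all positions to choose a clear spot.

Run:
```python
from h import *
s=np.load("wrist2.npz");hsv=cv2.cvtColor(s["p"],cv2.COLOR_BGR2HSV);d=s["d"]
print((onplane(s,[[281,171],[364,171],[365,225],[281,225]],.048,True)*1000).round(1))
h=hsv
for n,m in(("steel",(h[...,1]<60)&(h[...,2]>150)),("blue",(h[...,0]>100)&(h[...,0]<125)&(h[...,1]>120)),("turq",(h[...,0]>80)&(h[...,0]<98)&(h[...,1]>120)),("orange",(h[...,0]>8)&(h[...,0]<18)&(h[...,1]>220)&(h[...,2]>150))):
    k,l,st,_=cv2.connectedComponentsWithStats((m&(d>0)).astype(np.uint8))
    for i in range(1,k):
        if st[i,4]<800: continue
        v,u=np.nonzero(l==i);P=bydepth(s,np.c_[u,v],d[v,u],True)*1000
        T=P[P[:,2]>np.percentile(P[:,2],97)-6]
        print(n,st[i].tolist(),P.min(0).round(),P.max(0).round(),"top rect",cv2.minAreaRect(T[:,:2].astype(np.float32)),"z",np.median(T[:,2]).round(1))
```

```text
[[457.2 143.5  48. ]
 [457.4 204.9  48. ]
 [498.8 206.6  48. ]
 [498.6 142.5  48. ]]
steel [279, 165, 87, 61, 4711] [457. 136.  -3.] [512. 212.  49.] top rect ((477.6039733886719, 173.63992309570312), (63.89192199707031, 42.06888198852539), 89.97872924804688) z 46.5
steel [0, 216, 31, 62, 1475] [ 483. -211.    6.] [ 558. -125.   57.] top rect ((516.0416259765625, -144.6800079345703), (18.25421142578125, 68.90644073486328), 74.93753051757812) z 49.7
blue [330, 262, 87, 91, 4175] [546. 180.  -2.] [642. 269.  49.] top rect ((581.4002685546875, 217.90530395507812), (65.31317138671875, 42.34774398803711), 52.62408447265625) z 46.4
turq [438, 115, 85, 91, 4974] [408. 277.  -3.] [487. 363.  49.] top rect ((445.98443603515625, 306.5540466308594), (42.8535041809082, 63.94139099121094), 71.73678588867188) z 46.2
orange [38, 55, 59, 76, 3388] [ 333. -120.   -2.] [409. -41.  42.] top rect ((375.76458740234375, -63.765419006347656), (45.248046875, 64.7449951171875), 88.67057037353516) z 37.6
orange [142, 259, 62, 76, 2328] [492. -10.  -2.] [632. 117. 214.] top rect ((541.33935546875, 55.12763214111328), (48.55645751953125, 157.50253295898438), 39.32352828979492) z 37.3
```

```bash
python3 - <<'E'
from h import *
s=np.load("scene0.npz");M,o=pose(s)
for P in ([.4,.47,0],[.5,.5,0],[.3,.45,0]): c=s["K"]@(M.T@(np.array(P)-o));print(P,(c[:2]/c[2]).round())
E
python3 to.py 440.6 173.5 100 90 -35
```

```text
[0.4, 0.47, 0] [503. 365.]
[0.5, 0.5, 0] [482. 400.]
[0.3, 0.45, 0] [526. 337.]
row [5.986, 0.216, 8.018, -0.001, -0.611, -0.004] n 4.1
now [500.5 171.1 180.2] y-yaw 89.8 z [-0. -0. -1.] F [0.3 0.5 0.8] op 1.002 ff 0.0 t 6.45 q [ 0.14  0.01  1.98 -0.    1.15 -1.43]
```

```bash
python3 -m crank '[[6,0.2,8,0,-0.611,0],[6,0.2,8,0,-0.611,0],[6,0.2,8,0,-0.611,0],[6,0.2,8,0,-0.611,0],[6,0.2,8,0,-0.611,0],[6,0.2,8,0,-0.611,0],[6,0.2,8,0,-0.611,0],[6,0.2,8,0,-0.611,0]]' 1 60; python3 to.py 440.6 173.5 76 90 -35
```

```text
time: 7.25
eef_pos: [0.4404, 0.1737, 0.1004]
tcp_rot: [0.001, 0.954, -0.0, 0.3]
contact_force: [0.3, 0.7, 0.8]
opening: 0.998
finger_force: 0.0
row [1.379, -0.026, 2.008, -0.0, -0.0, -0.001] n 0.4
now [440.4 173.7 100.4] y-yaw 89.9 z [ 0.573 -0.    -0.819] F [0.3 0.7 0.8] op 0.998 ff 0.0 t 7.25 q [ 0.23 -0.26  2.48 -0.4   0.35 -1.  ]
```

```bash
python3 -m crank '[[0.7,0,1,0,0,0],[1.4,0,2,0,0,0],[1.4,0,4,0,0,0],[1.4,0,6,0,0,0],[1.4,0,8,0,0,0],[1.4,0,8,0,0,0]]'; python3 to.py 486.6 173.5 10 90 -35
python3 - <<'E'
from h import *
p,d,ci=shot("wrist"); cv2.imwrite("pics/w3.png",p)
E
```

```text
time: 7.85
eef_pos: [0.4723, 0.1835, 0.0415]
tcp_rot: [0.004, 0.956, -0.012, 0.292]
contact_force: [-0.5, 0.6, 1.0]
opening: 1.003
finger_force: 0.0
row [0.574, -0.913, 3.434, -0.025, -0.019, 0.0] n 0.7
now [472.3 183.5  41.5] y-yaw 89.2 z [ 0.558 -0.025 -0.83 ] F [-0.5  0.6  1. ] op 1.003 ff 0.0 t 7.85 q [ 0.25 -0.01  2.4  -0.77  0.24 -0.61]
```

View pics/w3.png

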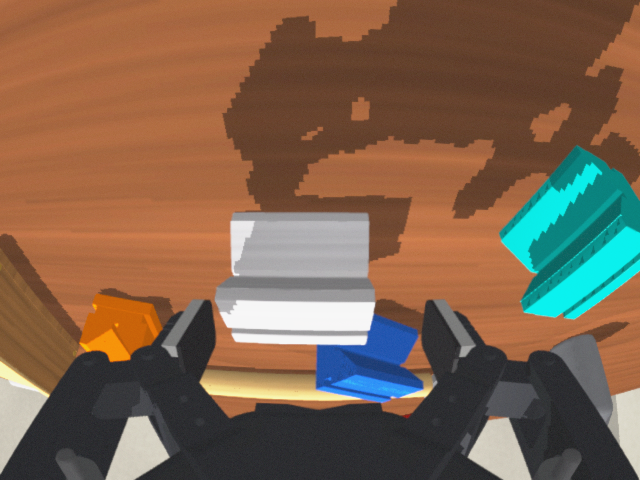

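At tilt -35° joint 5 reaches its limit (0.24), pulling the pose 10 mm sideways. The picture shows the block at (295,280), off-centre between the pads. I back off and use -25° instead.

```bash
python3 -m crank '[[0,0,-3,0,0,0],[0,0,-5,0,0,0],[0,0,-5,0,0,0]]' >/dev/null; python3 to.py 453.7 173.5 71 90 -25
```

```text
row [0.027, -1.121, 1.837, -0.023, 0.162, -0.003] n 1.1
now [443.7 185.1  86.1] y-yaw 89.2 z [ 0.563 -0.023 -0.826] F [-0.4 -0.1 -0.1] op 1.0 ff 0.0 t 8.2 q [ 0.28 -0.19  2.45 -0.55  0.35 -0.82]
```

```bash
python3 -m crank '[[0,-1.1,0,-0.023,0.08,0],[0,-1.1,1,-0.023,0.162,0],[0,-1.1,1.8,-0.023,0.162,0],[0,-1.1,1.8,-0.023,0.162,0],[0,-1.1,1.8,-0.023,0.162,0]]' >/dev/null; python3 to.py 483.3 173.5 8 90 -25
```

```text
row [-0.329, 0.073, 6.725, -0.003, -0.006, -0.002] n 1.3
now [452.3 172.9  67.8] y-yaw 89.8 z [ 0.417 -0.003 -0.909] F [-0.1  0.2 -0.6] op 1.0 ff 0.0 t 8.7 q [ 0.2  -0.11  2.38 -0.2   0.45 -1.21]
```

```bash
python3 -m crank '[[-0.3,0.1,1.5,0,0,0],[-0.3,0.1,3,0,0,0],[-0.3,0.1,4.5,0,0,0],[-0.3,0.1,6,0,0,0],[-0.3,0.1,6.6,0,0,0],[-0.3,0.1,6.6,0,0,0]]' ; python3 to.py 483.3 173.5 8 90 -25
```

```text
time: 9.3
eef_pos: [0.4826, 0.1742, 0.0093]
tcp_rot: [0.001, 0.977, -0.001, 0.213]
contact_force: [0.3, 0.6, -1.1]
opening: 1.002
finger_force: 0.0
row [-0.005, -0.072, 0.15, -0.002, -0.007, -0.001] n 0.0
now [482.6 174.2   9.3] y-yaw 89.9 z [ 0.417 -0.002 -0.909] F [ 0.3  0.6 -1.1] op 1.002 ff 0.0 t 9.3 q [ 0.19  0.1   2.33 -0.27  0.3  -1.14]
```

Good pose. Grip at 80 N and lift.

```bash
python3 -m crank '[[0,-0.1,0,0,0,0],[0,-0.1,0,0,0,0],[0,-0.1,0,0,0,0],[0,-0.1,0,0,0,0],[0,-0.1,0,0,0,0]]' 0 80; python3 -m crank '[[0.4,0,-0.9,0,0,0],[0.8,0,-1.8,0,0,0],[1.6,0,-3.6,0,0,0],[3.2,0,-7.2,0,0,0],[3.2,0,-7.2,0,0,0],[3.2,0,-7.2,0,0,0]]'; python3 to.py 400 470 150 115 30
```

```text
time: 9.8
eef_pos: [0.4841, 0.1735, 0.0115]
tcp_rot: [0.001, 0.977, -0.0, 0.215]
contact_force: [-4.3, 0.8, 6.4]
opening: 0.738
finger_force: 90.0
time: 10.4
eef_pos: [0.4224, 0.1729, 0.0612]
tcp_rot: [0.001, 0.977, -0.001, 0.213]
contact_force: [0.3, -0.2, -8.4]
opening: 0.738
finger_force: 94.5
row [-1.603, 29.691, -9.068, 0.02, 0.936, -0.455] n 6.9
now [422.4 172.9  61.2] y-yaw 89.9 z [ 0.416 -0.002 -0.909] F [ 0.3 -0.2 -8.4] op 0.738 ff 94.46755184582571 t 10.4 q [ 0.22 -0.16  2.44 -0.21  0.45 -1.18]
```

```bash
python3 -m crank '[[-1.6,3,-4,0,0,0],[-3,7,-7,0,0.15,0],[-1.6,29.7,-9,0.02,0.936,-0.455],[-1.6,29.7,-9,0.02,0.936,-0.455],[-1.6,29.7,-9,0.02,0.936,-0.455],[-1.6,29.7,-9,0.02,0.936,-0.455],[-1.6,29.7,-9,0.02,0.936,-0.455],[-1.6,29.7,-9,0.02,0.936,-0.455],[-1.6,29.7,-9,0.02,0.936,-0.455],[-1.6,29.7,-9,0.02,0.936,-0.455]]'; python3 to.py 400 470 120 115 65
```

```text
time: 11.4
eef_pos: [0.4028, 0.4698, 0.1464]
tcp_rot: [-0.208, 0.944, -0.057, -0.252]
contact_force: [0.2, 0.1, -7.7]
opening: 0.735
finger_force: 96.0
row [-1.105, 0.14, 2.406, -0.0, 0.613, -0.003] n 4.1
now [402.8 469.8 146.4] y-yaw 114.9 z [-0.451 -0.212 -0.867] F [ 0.2  0.1 -7.7] op 0.735 ff 96.01627979095497 t 11.4 q [ 0.65  0.51  1.5   0.11  1.64 -1.37]
```

```bash
python3 -m crank '[[-1.1,0,2.4,0,0.613,0],[-1.1,0,2.4,0,0.613,0],[-1.1,0,2.4,0,0.613,0],[-1.1,0,2.4,0,0.613,0],[-1.1,0,2.4,0,0.613,0],[-1.1,0,2.4,0,0.613,0],[-1.1,0,2.4,0,0.613,0]]'; python3 to.py 400 470 50 115 65
python3 - <<'E'
from h import *
p,d,ci=shot("side"); p2,_,_=shot("scene"); M,o=pose(ci)
def cr(p,ci,P,w=40):
    M,o=pose(ci);c=np.array(ci["K"])@(M.T@(np.array(P)-o));u,v=(c[:2]/c[2]).astype(int)
    return cv2.resize(p[max(v-w,0):v+w,max(u-w,0):u+w],(400,400),interpolation=cv2.INTER_CUBIC)
P=[.4,.47,.13]
cv2.imwrite("pics/c4.png",np.hstack([cr(p,ci,P),cr(p2,ctrl.camera_info("scene"),P,50)]))
E
```

```text
time: 12.1
eef_pos: [0.4004, 0.4697, 0.126]
tcp_rot: [-0.183, 0.825, -0.115, -0.522]
contact_force: [0.2, 0.6, -7.5]
opening: 0.738
finger_force: 96.4
row [-6.858, 0.042, 3.284, 0.0, 0.007, -0.0] n 1.4
now [400.4 469.7 126. ] y-yaw 115.0 z [-0.819 -0.381 -0.429] F [ 0.2  0.6 -7.5] op 0.738 ff 96.3627603112991 t 12.1 q [ 0.63  0.85  1.24  0.21  2.17 -1.37]
```

View pics/c4.png

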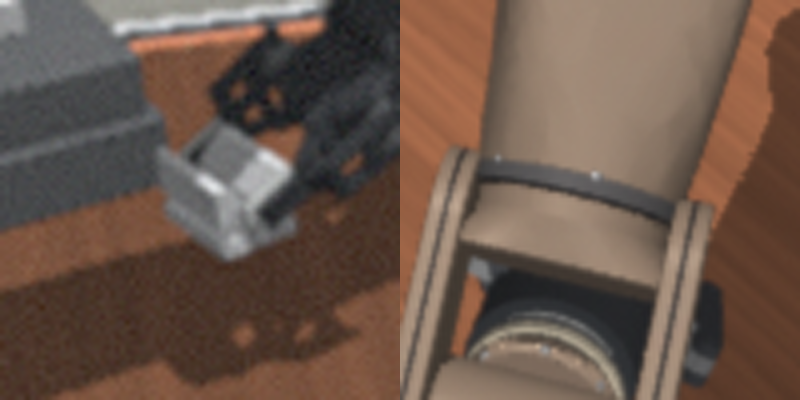

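V is up in the side view at crop (225,190). Lower it toward the bench, watching the force.

```bash
python3 -m crank '[[-2,0,0.9,0,0,0],[-4,0,1.8,0,0,0],[-6,0,2.7,0,0,0],[-8,0,3.6,0,0,0],[-8.8,0,4.05,0,0,0],[-9,0,4.2,0,0,0],[-9,0,4.2,0,0,0],[-9,0,4.2,0,0,0]]'; python3 to.py 400 470 16 115 65
python3 - <<'E'
from h import *
p,d,ci=shot("wrist");cv2.imwrite("pics/w5.png",p[120:420,140:500])
hsv=cv2.cvtColor(p,cv2.COLOR_BGR2HSV);np.savez("wrist5.npz",p=p,d=d,K=ci["K"],origin=ci["origin"],orientation=ci["orientation"])
E
```

```text
time: 13.0
eef_pos: [0.4007, 0.4699, 0.0263]
tcp_rot: [-0.183, 0.824, -0.116, -0.523]
contact_force: [0.1, -0.5, -7.5]
opening: 0.738
finger_force: 96.6
row [-0.909, 0.038, 0.499, 0.0, 0.003, 0.0] n 0.2
now [400.7 469.9  26.3] y-yaw 115.0 z [-0.82  -0.382 -0.426] F [ 0.1 -0.5 -7.5] op 0.738 ff 96.55588544019793 t 13.0 q [ 0.63  0.99  1.21  0.2   2.06 -1.39]
```

View pics/w5.png

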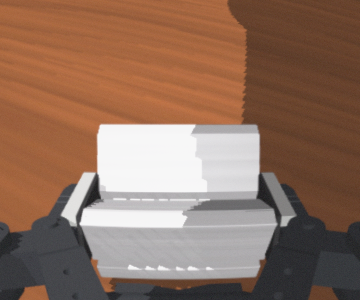

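```bash
for i in 1 2 3 4 5 6 7; do python3 -m crank '[[-0.18,0,0.085,0,0,0],[-0.18,0,0.085,0,0,0]]' | grep -E "eef|contact" | tr '\n' ' '; echo; done
```

```text
eef_pos: [0.4005, 0.4697, 0.0238] contact_force: [0.2, 0.6, -9.3] 
eef_pos: [0.4001, 0.4694, 0.021] contact_force: [-0.3, -0.8, -8.9] 
eef_pos: [0.4, 0.4693, 0.0189] contact_force: [-0.9, -0.4, -8.3] 
eef_pos: [0.4, 0.4693, 0.0169] contact_force: [0.2, -0.9, -9.2] 
eef_pos: [0.4002, 0.4695, 0.0158] contact_force: [-1.2, -0.8, -6.2] 
eef_pos: [0.4003, 0.4695, 0.0157] contact_force: [-1.6, -1.3, 2.6] 
eef_pos: [0.4003, 0.4696, 0.0158] contact_force: [-3.1, -3.0, 8.8]
```

Run:
```python
from h import *
s=np.load("wrist5.npz");
for v in range(250,396,12):
    uv=[[300,v],[320,v]];P=bydepth(s,uv,[s["d"][v,300],s["d"][v,320]],True)*1000
    e=np.array([np.cos(np.radians(25)),np.sin(np.radians(25)),0])
    print(v,(P[0]@e).round(1),P[0,2].round(1),(P[1]@e).round(1),P[1,2].round(1))
```

```text
250 552.5 50.0 554.3 51.8
262 557.7 48.5 557.5 48.3
274 561.5 45.7 560.5 44.7
286 564.9 42.5 564.8 42.5
298 568.1 39.0 658.8 152.3
310 571.1 35.2 570.6 34.6
322 579.9 39.6 579.6 39.2
334 592.4 50.6 592.6 50.9
346 597.4 51.2 596.8 50.2
358 597.2 43.2 597.5 43.6
370 598.0 35.9 597.8 35.6
382 594.7 19.2 594.8 19.5
394 598.0 15.0 597.7 14.4
```

Profile check: both lands are at 51 mm and the side face is vertical, so it was level. Contact came at the expected height. Release, back out along the tool axis, then bring the tool vertical.

```bash
python3 -m crank '[[0.1,0,-0.05,0,0,0],[0.1,0,-0.05,0,0,0],[0.1,0,-0.05,0,0,0],[0.1,0,-0.05,0,0,0]]' 0.9 | tail -2;  python3 -m crank '[[0,0,-2,0,0,0],[0,0,-5,0,0,0],[0,0,-8,0,0,0],[0,0,-11,0,0,0],[0,0,-12,0,0,0],[0,0,-12,0,0,0]]' | grep eef; python3 to.py 430 482 170 25
```

```text
opening: 0.896
finger_force: 0.0
eef_pos: [0.5001, 0.5157, 0.0639]
row [12.919, -0.092, 2.507, -0.878, -0.879, 1.385] n 12.4
now [500.1 515.7  63.9] y-yaw 114.9 z [-0.82  -0.381 -0.427] F [-0.   0.6  0.3] op 0.902 ff 0.0 t 15.45 q [ 0.61  1.17  0.8   0.2   2.28 -1.36]
```

```bash
python3 -m crank '[[5,0,0,0,0,0],[12.9,0,2.5,-0.878,-0.879,1.385],[12.9,0,2.5,-0.878,-0.879,1.385],[12.9,0,2.5,-0.878,-0.879,1.385],[12.9,0,2.5,-0.878,-0.879,1.385],[12.9,0,2.5,-0.878,-0.879,1.385],[12.9,0,2.5,-0.878,-0.879,1.385],[12.9,0,2.5,-0.878,-0.879,1.385],[12.9,0,2.5,-0.878,-0.879,1.385],[12.9,0,2.5,-0.878,-0.879,1.385]]' 1 | grep eef; python3 to.py 430 482 170 25
```

```text
eef_pos: [0.4277, 0.4819, 0.1688]
row [-0.117, 0.139, -0.185, -0.242, -0.239, 0.376] n 3.4
now [427.7 481.9 168.8] y-yaw 48.3 z [-0.328  0.05  -0.943] F [ 0.5  0.3 -0.7] op 1.002 ff 0.0 t 16.45 q [ 0.6   0.39  1.59  0.23  1.42 -0.28]
```

```bash
python3 -m crank '[[0,0,0,-0.242,-0.239,0.376],[0,0,0,-0.242,-0.239,0.376],[0,0,0,-0.242,-0.239,0.376],[0,0,0,-0.242,-0.239,0.376],[0,0,0,-0.242,-0.239,0.376],[0,0,0,-0.242,-0.239,0.376],[0,0,0,-0.242,-0.239,0.376]]' | grep eef
python3 - <<'E'
from h import *
p,d,ci=shot("wrist"); np.savez("wrist6.npz",p=p,d=d,K=ci["K"],origin=ci["origin"],orientation=ci["orientation"]);cv2.imwrite("pics/w6.png",p)
h=cv2.cvtColor(p,cv2.COLOR_BGR2HSV);m=(h[...,1]<70)&(h[...,2]>90)&(d>0)
k,l,st,c=cv2.connectedComponentsWithStats(m.astype(np.uint8))
for i in range(1,k):
    if st[i,4]<500: continue
    v,u=np.nonzero(l==i);P=bydepth(ci,np.c_[u,v],d[v,u],True)*1000
    P=P[(P[:,2]>37)&(P[:,2]<48)]
    if len(P)>200: print(st[i].tolist(),cv2.minAreaRect(P[:,:2].astype(np.float32)),np.median(P[:,2]))
E
python3 to.py 411.4 474.8 9 25
```

```text
eef_pos: [0.4286, 0.4824, 0.169]
[262, 179, 66, 90, 5491] ((411.4917907714844, 474.9154968261719), (48.033843994140625, 64.72888946533203), 25.11393928527832) 40.14075483354035
row [0.016, -1.848, 16.014, -0.003, -0.003, 0.005] n 3.2
now [428.8 482.3 169.1] y-yaw 25.3 z [-0.004  0.001 -1.   ] F [ 0.3 -0.2 -0.3] op 1.0 ff 0.0 t 17.2 q [0.69 0.28 1.7  0.   1.16 0.24]
```

The regrasp measurement matches the prediction: (411.5, 474.9), 25.1°, 48×65 mm. Descend and grip across the width.

```bash
python3 -m crank '[[0,-1.85,4,0,0,0],[0,-1.85,8,0,0,0],[0,-1.85,11,0,0,0],[0,-1.85,13,0,0,0],[0,-1.85,15,0,0,0],[0,-1.85,16,0,0,0],[0,-1.85,16,0,0,0],[0,-1.85,16,0,0,0]]' 1 | grep -E "eef|cont"; python3 to.py 411.5 474.9 9 25
```

```text
eef_pos: [0.412, 0.4754, 0.0102]
contact_force: [0.4, -0.6, 0.0]
row [-0.019, -0.068, 0.118, -0.001, -0.003, 0.004] n 0.0
now [412.  475.4  10.2] y-yaw 25.3 z [-0.002  0.002 -1.   ] F [ 0.4 -0.6  0. ] op 0.995 ff 0.0 t 18.0 q [0.69 0.45 1.81 0.   0.88 0.25]
```

```bash
python3 -m crank '[[0,0,0,0,0,0],[0,0,0,0,0,0],[0,0,0,0,0,0],[0,0,0,0,0,0],[0,0,0,0,0,0]]' 0 80 | tail -3; python3 to.py 411.5 474.9 9 25;python3 -m crank '[[0,0,-1,0,0,0],[0,0,-3,0,0,0],[0,0,-7,0,0,0],[0,0,-12,0,0,0],[0,0,-16,0,0,0],[0,0,-16,0,0,0],[0,0,-16,0,0,0]]' | tail -5;  python3 to.py 507.7 -214.1 170 -100.5
```

```text
contact_force: [0.1, 0.4, 6.4]
opening: 0.555
finger_force: 87.0
row [-0.056, -0.104, 0.204, 0.0, -0.003, 0.005] n 0.0
now [412.2 475.8  11. ] y-yaw 25.3 z [-0.001  0.003 -1.   ] F [0.1 0.4 6.4] op 0.555 ff 86.97560660541058 t 18.5 q [0.69 0.45 1.81 0.   0.88 0.25]
eef_pos: [0.4107, 0.4739, 0.1675]
tcp_rot: [0.535, 0.845, -0.002, -0.002]
contact_force: [-1.2, -0.0, -9.5]
opening: 0.551
finger_force: 85.9
row [-66.357, -20.596, -0.267, -0.005, 0.005, 2.195] n 14.6
now [410.7 473.9 167.5] y-yaw 25.3 z [-0.006 -0.001 -1.   ] F [-1.2 -0.  -9.5] op 0.551 ff 85.91589778661728 t 19.2 q [0.69 0.24 1.75 0.   1.15 0.25]
```

```bash
python3 -m crank '[[-3,-1,0,0,0,0.1],[-7,-2.2,0,0,0,0.25],[-12,-3.6,0,0,0,0.4],[-17,-5.2,0,0,0,0.55],[-22,-6.8,0,0,0,0.7],[-27,-8.3,0,0,0,0.85],[-32,-9.9,0,0,0,1.0],[-37,-11.4,0,0,0,1.15],[-42,-13,0,0,0,1.3],[-47,-14.5,0,0,0,1.45]]' | grep -E "eef|op"; python3 to.py 507.7 -214.1 170 -100.5
```

```text
eef_pos: [0.4749, 0.005, 0.1634]
opening: 0.549
row [-8.778, 20.336, -0.782, -0.006, 0.012, 0.739] n 4.9
now [474.9   5.  163.4] y-yaw -58.2 z [-0.012  0.004 -1.   ] F [ 0.7  0.5 -7.7] op 0.549 ff 85.56197315454483 t 20.2 q [-0.2  -0.09  2.11  0.    1.13  0.81]
```

```bash
python3 -m crank '[[-2,4.5,0,0,0,0.15],[-4,9,0,0,0,0.3],[-6,13,0,0,0,0.45],[-7.5,17,0,0,0,0.6],[-8.6,19.5,0,0,0,0.7],[-8.8,20.3,0,0,0,0.739],[-8.8,20.3,0,0,0,0.739],[-8.8,20.3,0,0,0,0.739]]' | grep -E "eef|op"; python3 to.py 507.7 -214.1 120 -100.5
python3 - <<'E'
from h import *
for n in("wrist","scene","side"):
    p,d,ci=shot(n); np.savez(n+"7.npz",p=p,d=d,K=ci["K"],origin=ci["origin"],orientation=ci["orientation"]);cv2.imwrite(f"pics/{n}7.png",p)
    if n=="side": c=p[240:390,270:420]
    if n=="wrist": w=p
cv2.imwrite("pics/v7.png",np.hstack([cv2.resize(w,(533,400)),cv2.resize(c,(267,400))]))
E
```

```text
eef_pos: [0.5105, -0.2105, 0.1649]
opening: 0.546
row [-0.168, 0.423, 4.492, -0.004, 0.009, 0.007] n 0.9
now [ 510.5 -210.5  164.9] y-yaw -100.1 z [-0.008  0.006 -1.   ] F [ 0.6  0.6 -7.8] op 0.546 ff 85.74146758764982 t 21.0 q [-0.58  0.09  1.93  0.    1.13  1.17]
```

View pics/v7.png

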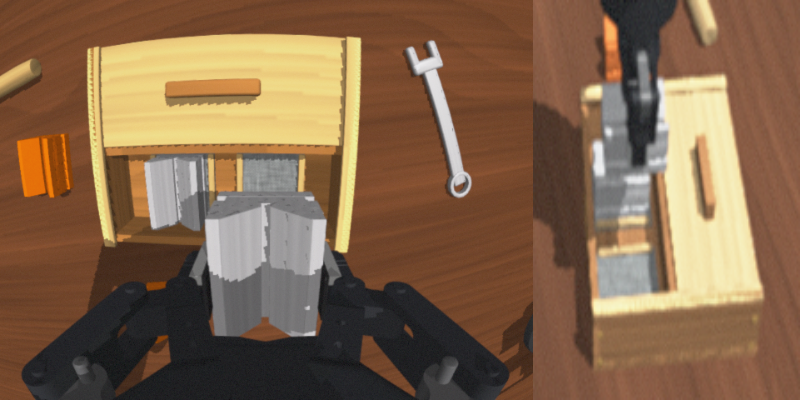

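The cover is fully back. The felt of the empty place shows at (270,170) in the wrist view and at (630,275) in the side crop. I measure the felt, the walls and the held block's position.

```bash
cat > f.py <<'E'
from h import *
np.set_printoptions(suppress=True)
a=np.radians(-10.5);O=np.array([560.9,-179.2]);A=np.array([[np.cos(a),np.sin(a)],[-np.sin(a),np.cos(a)]])
def loc(P): return np.c_[(P[:,:2]-O)@A.T,P[:,2]]
for n,(x0,y0,x1,y1) in(("wrist",(100,30,440,310)),("side",(285,240,420,390)),("scene",(225,160,345,270))):
    s=np.load(n+"7.npz");p,d=s["p"],s["d"];v,u=np.mgrid[y0:y1,x0:x1];v=v.ravel();u=u.ravel()
    k=d[v,u]>0;v,u=v[k],u[k];hs=cv2.cvtColor(p,cv2.COLOR_BGR2HSV)[v,u]
    P=loc(bydepth(s,np.c_[u,v],d[v,u],n=="wrist")*1000)
    def st(t,m):
        Q=P[m]
        if len(Q)>15: print(n,t,len(Q),np.percentile(Q,[3,50,97],axis=0).round(1).tolist())
    inb=(abs(P[:,0])<95)&(abs(P[:,1])<118)
    g=hs[:,1]<70
    st("felt",g&inb&(P[:,2]<14)&(P[:,2]>5)&(P[:,1]<-10))
    st("strips",~g&inb&(P[:,2]>12.5)&(P[:,2]<18)&(P[:,1]>-78)&(P[:,1]<-10)&(P[:,0]<-14)&(P[:,0]>-80))
    st("mate lands",g&inb&(P[:,2]>49)&(P[:,2]<56)&(P[:,1]>10))
    st("rim -y",inb&(P[:,2]>66.5)&(P[:,2]<74)&(P[:,1]<-95))
    st("rim +y",inb&(P[:,2]>66.5)&(P[:,2]<74)&(P[:,1]>95))
    st("front wall",~g&inb&(P[:,2]>55)&(P[:,2]<61)&(P[:,0]<-70)&(abs(P[:,1])<100))
    st("grip",(P[:,2]>81)&(P[:,2]<90)&(P[:,0]>20)&(P[:,0]<70)&(abs(P[:,1])<50))
    if n=="wrist": 
        v,u=np.mgrid[200:410,230:410];v=v.ravel();u=u.ravel();hs=cv2.cvtColor(p,cv2.COLOR_BGR2HSV)[v,u]
        Q=bydepth(s,np.c_[u,v],d[v,u],True)*1000;k=(hs[:,1]<70)&(hs[:,2]>60)&(Q[:,2]>185)&(Q[:,2]<260);Q=Q[k]
        top=Q[:,2]>np.percentile(Q[:,2],98)-5
        print("held top z",np.percentile(Q[:,2],[50,90,98]),cv2.minAreaRect(Q[top][:,:2].astype(np.float32)), loc(Q[top]).mean(0))
E
python3 f.py
```

```text
wrist felt 2998 [[-53.4, -70.2, 7.1], [-35.1, -44.4, 8.4], [-17.3, -19.1, 9.7]]
wrist strips 522 [[-51.8, -76.9, 12.6], [-33.5, -72.0, 13.4], [-17.4, -12.2, 14.7]]
wrist mate lands 1478 [[-78.2, 19.5, 49.1], [-46.6, 26.2, 50.2], [-18.2, 66.6, 51.5]]
wrist rim -y 4464 [[-84.2, -112.0, 67.1], [4.5, -106.2, 68.5], [82.1, -100.7, 69.8]]
wrist rim +y 3371 [[-84.8, 99.1, 66.8], [3.8, 104.5, 68.2], [82.6, 110.6, 69.6]]
wrist front wall 974 [[-91.5, -97.6, 55.2], [-87.6, 52.8, 56.2], [-84.0, 96.5, 57.4]]
wrist grip 2206 [[38.1, -33.2, 81.9], [43.5, -2.2, 83.7], [49.2, 31.2, 85.1]]
held top z [192.26383357 194.77197479 201.98483772] ((519.9067993164062, -212.25396728515625), (59.78363037109375, 6.905114650726318), 79.44319915771484) [-33.68901318 -40.82446503 203.82740925]
side felt 539 [[-77.0, -53.5, 6.9], [-45.0, -35.2, 9.8], [-12.2, -16.3, 12.4]]
side strips 77 [[-76.3, -18.1, 12.7], [-43.9, -14.9, 14.7], [-17.2, -11.1, 16.7]]
side mate lands 113 [[-76.4, 17.6, 49.5], [-50.9, 22.5, 51.6], [-16.6, 64.8, 54.6]]
side rim -y 587 [[-85.7, -113.2, 66.8], [-0.4, -107.4, 69.5], [84.1, -100.8, 72.1]]
side rim +y 216 [[-85.8, 98.5, 67.2], [40.2, 103.5, 69.7], [86.5, 111.4, 72.4]]
side front wall 277 [[-89.7, -85.6, 55.5], [-85.9, -9.0, 57.9], [-82.1, 91.9, 60.2]]
side grip 165 [[40.1, -35.3, 81.8], [45.6, -4.5, 84.9], [51.5, 30.6, 87.2]]
scene felt 237 [[-80.5, -70.9, 6.1], [-53.5, -48.5, 10.0], [-26.0, -22.0, 13.8]]
scene strips 31 [[-74.2, -76.3, 12.8], [-53.1, -72.3, 15.5], [-25.1, -62.0, 17.5]]
scene mate lands 120 [[-76.9, 18.9, 49.3], [-48.0, 30.6, 51.5], [-15.5, 69.8, 54.7]]
scene rim -y 191 [[-81.5, -113.2, 66.7], [10.5, -104.5, 69.9], [84.7, -98.3, 73.4]]
scene rim +y 263 [[-84.9, 99.4, 66.9], [3.7, 107.1, 70.0], [84.6, 114.0, 73.4]]
scene front wall 121 [[-89.5, -90.3, 55.4], [-85.6, 3.1, 57.8], [-81.1, 84.3, 60.6]]
scene grip 89 [[39.9, -32.1, 82.1], [45.9, 2.3, 85.5], [52.0, 34.3, 89.0]]
```

```bash
python3 - <<'E'
from f import *
s=np.load("wrist7.npz");p,d=s["p"],s["d"];v,u=np.mgrid[200:410,230:410];v=v.ravel();u=u.ravel();hs=cv2.cvtColor(p,cv2.COLOR_BGR2HSV)[v,u]
Q=loc(bydepth(s,np.c_[u,v],d[v,u],True)*1000);Q=Q[(hs[:,1]<70)&(hs[:,2]>60)&(Q[:,2]>189)&(Q[:,2]<199.5)]
print(np.percentile(Q,[1,50,99],axis=0))
c=np.polyfit(Q[:,0],Q[:,2],1);print("pitch deg",np.degrees(np.arctan(c[0])))
r=cv2.minAreaRect(Q[:,:2].astype(np.float32));print(r)
E
python3 to.py 507.1 -214.6 100 -100.5
```

```text
wrist felt 2998 [[-53.4, -70.2, 7.1], [-35.1, -44.4, 8.4], [-17.3, -19.1, 9.7]]
wrist strips 522 [[-51.8, -76.9, 12.6], [-33.5, -72.0, 13.4], [-17.4, -12.2, 14.7]]
wrist mate lands 1478 [[-78.2, 19.5, 49.1], [-46.6, 26.2, 50.2], [-18.2, 66.6, 51.5]]
wrist rim -y 4464 [[-84.2, -112.0, 67.1], [4.5, -106.2, 68.5], [82.1, -100.7, 69.8]]
wrist rim +y 3371 [[-84.8, 99.1, 66.8], [3.8, 104.5, 68.2], [82.6, 110.6, 69.6]]
wrist front wall 974 [[-91.5, -97.6, 55.2], [-87.6, 52.8, 56.2], [-84.0, 96.5, 57.4]]
wrist grip 2206 [[38.1, -33.2, 81.9], [43.5, -2.2, 83.7], [49.2, 31.2, 85.1]]
held top z [192.26383357 194.77197479 201.98483772] ((519.9067993164062, -212.25396728515625), (59.78363037109375, 6.905114650726318), 79.44319915771484) [-33.68901318 -40.82446503 203.82740925]
side felt 539 [[-77.0, -53.5, 6.9], [-45.0, -35.2, 9.8], [-12.2, -16.3, 12.4]]
side strips 77 [[-76.3, -18.1, 12.7], [-43.9, -14.9, 14.7], [-17.2, -11.1, 16.7]]
side mate lands 113 [[-76.4, 17.6, 49.5], [-50.9, 22.5, 51.6], [-16.6, 64.8, 54.6]]
side rim -y 587 [[-85.7, -113.2, 66.8], [-0.4, -107.4, 69.5], [84.1, -100.8, 72.
[... 595 characters left out ...]
[[-84.9, 99.4, 66.9], [3.7, 107.1, 70.0], [84.6, 114.0, 73.4]]
scene front wall 121 [[-89.5, -90.3, 55.4], [-85.6, 3.1, 57.8], [-81.1, 84.3, 60.6]]
scene grip 89 [[39.9, -32.1, 82.1], [45.9, 2.3, 85.5], [52.0, 34.3, 89.0]]
[[-72.9400811  -67.73053139 189.10862298]
 [-36.18247451 -28.1293543  193.49281008]
 [-12.53892974 -12.57827835 197.47175428]]
pitch deg -0.22544681502123426
((-44.49085235595703, -40.184181213378906), (64.20233154296875, 64.91432189941406), 89.99732208251953)
row [-0.351, 0.475, 6.718, -0.002, 0.005, 0.008] n 1.3
now [ 511.7 -210.7  167.2] y-yaw -100.0 z [-0.005  0.003 -1.   ] F [ 0.5  0.2 -8.1] op 0.545 ff 85.75274549424648 t 21.15 q [-0.57  0.09  1.93 -0.    1.13  1.17]
```

```bash
python3 -m crank '[[-0.35,0.48,0,0,0,0.008],[-0.35,0.48,2,0,0,0.008],[-0.35,0.48,4,0,0,0.008],[-0.35,0.48,6,0,0,0.008],[-0.35,0.48,6.7,0,0,0.008],[-0.35,0.48,6.7,0,0,0.008],[-0.35,0.48,6.7,0,0,0.008],[-0.35,0.48,6.7,0,0,0.008]]' | grep -E "eef|op"; python3 to.py 507.1 -214.6 80 -100.5
```

```text
eef_pos: [0.5089, -0.2171, 0.103]
opening: 0.546
row [-0.219, -0.215, 2.299, 0.0, 0.0, -0.002] n 0.5
now [ 508.9 -217.1  103. ] y-yaw -100.6 z [-0. -0. -1.] F [-0.   0.6 -8.1] op 0.546 ff 85.46893704682589 t 21.95 q [-0.59  0.16  1.97 -0.    1.    1.17]
```

```bash
python3 -m crank '[[-0.22,-0.22,0.5,0,0,0],[-0.22,-0.22,1.5,0,0,0],[-0.22,-0.22,2.3,0,0,0],[-0.22,-0.22,2.3,0,0,0],[-0.22,-0.22,2.3,0,0,0],[-0.22,-0.22,2.3,0,0,0]]' | grep -E "eef|op"; python3 to.py 507.1 -214.6 80 -100.5
python3 - <<'E'
from h import *
p,d,ci=shot("wrist");cv2.imwrite("pics/w8.png",p)
E
```

```text
eef_pos: [0.5063, -0.2141, 0.0784]
opening: 0.552
row [0.093, 0.037, -0.159, -0.001, 0.003, -0.002] n 0.0
now [ 506.3 -214.1   78.4] y-yaw -100.6 z [-0.003  0.001 -1.   ] F [-0.5  1.  -8.3] op 0.552 ff 85.64159005880356 t 22.55 q [-0.58  0.19  1.99 -0.    0.96  1.17]
```

View pics/w8.png

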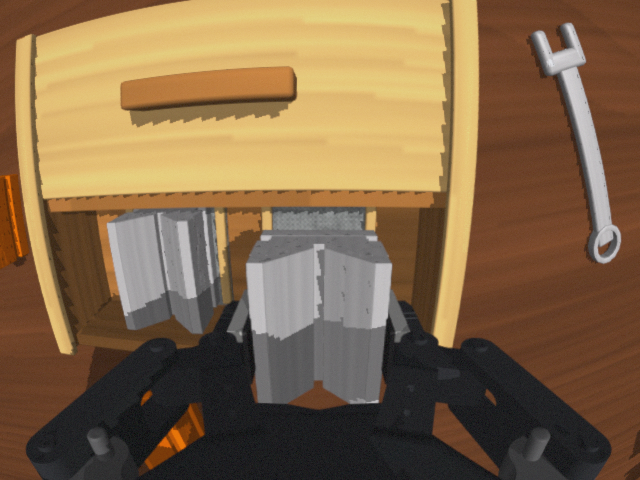

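The held block (centre column ~320) is centred between the strips at columns 267 and 371, and parallel to the mate at (165,270). Lower it.

```bash
python3 -m crank '[[0.05,0,0.8,0,0,0],[0.05,0,1.6,0,0,0],[0.05,0,2.4,0,0,0],[0.05,0,3.2,0,0,0],[0.05,0,4,0,0,0],[0.05,0,4.5,0,0,0],[0.05,0,4.8,0,0,0],[0.05,0,4.8,0,0,0],[0.05,0,4.8,0,0,0]]' | grep -E "eef|cont"; python3 to.py 507.1 -214.6 22 -100.5
```

```text
eef_pos: [0.5066, -0.214, 0.0305]
contact_force: [-0.1, 0.0, -7.3]
row [0.061, 0.046, 0.85, -0.001, 0.003, -0.002] n 0.2
now [ 506.6 -214.    30.5] y-yaw -100.6 z [-0.002  0.001 -1.   ] F [-0.1  0.  -7.3] op 0.548 ff 85.84115523844957 t 23.5 q [-0.58  0.27  2.   -0.    0.87  1.17]
```

```bash
for i in 1 2 3 4 5 6; do python3 -m crank '[[0,0,0.1,0,0,0],[0,0,0.17,0,0,0]]' | grep -E "eef|contact" | tr '\n' ' '; echo; done
```

```text
eef_pos: [0.5066, -0.214, 0.0289] contact_force: [-0.1, -0.6, -8.3] 
eef_pos: [0.5063, -0.2139, 0.0268] contact_force: [0.2, 0.3, -8.4] 
eef_pos: [0.5063, -0.2138, 0.0251] contact_force: [-0.1, -0.0, -8.7] 
eef_pos: [0.5062, -0.2138, 0.0233] contact_force: [0.4, 0.0, -7.6] 
eef_pos: [0.5063, -0.2139, 0.0216] contact_force: [0.2, -0.3, -8.7] 
eef_pos: [0.5063, -0.2139, 0.0212] contact_force: [-6.2, 2.2, 4.8]
```

Contact came at 21.2 mm, as predicted for being on the felt. Release with limited opening, then check before rising.

```bash
python3 -m crank '[[0,0,0,0,0,0],[0,0,0,0,0,0],[0,0,0,0,0,0],[0,0,0,0,0,0]]' 0.7 | tail -4; python3 -m crank '[[0,0,-1,0,0,0],[0,0,-3,0,0,0],[0,0,-6,0,0,0],[0,0,-10,0,0,0],[0,0,-13,0,0,0],[0,0,-13,0,0,0]]' | grep -E "eef|cont"
python3 - <<'E'
from h import *
for n in("wrist","side"):
    p,d,ci=shot(n); np.savez(n+"7.npz",p=p,d=d,K=ci["K"],origin=ci["origin"],orientation=ci["orientation"])
s=np.load("wrist7.npz");p=s["p"];cv2.imwrite("pics/w9.png",np.hstack([cv2.resize(p,(533,400)),cv2.resize(np.load("side7.npz")["p"][240:390,270:420],(267,400))]))
import importlib
E
sed -i 's/st("felt"/st("block lands",g\&inb\&(P[:,2]>48)\&(P[:,2]<57)\&(P[:,1]<-10)\&(P[:,1]>-80));st("felt"/' f.py; python3 f.py | grep lands
python3 to.py 600 -188 130 -10.5
```

```text
tcp_rot: [0.996, -0.092, -0.001, -0.0]
contact_force: [0.4, -0.0, 0.4]
opening: 0.699
finger_force: 0.0
eef_pos: [0.5099, -0.2161, 0.1569]
contact_force: [0.3, 0.1, -0.1]
wrist block lands 2081 [[-77.7, -67.6, 48.2], [-46.1, -59.3, 50.1], [-17.3, -21.0, 51.5]]
wrist mate lands 1538 [[-77.8, 19.7, 49.1], [-46.2, 26.3, 50.2], [-17.8, 66.4, 51.4]]
side block lands 283 [[-76.0, -69.0, 48.2], [-46.2, -30.5, 50.9], [-16.0, -20.7, 54.2]]
side mate lands 126 [[-76.9, 19.1, 49.2], [-58.5, 56.7, 51.3], [-33.8, 66.5, 53.7]]
scene mate lands 120 [[-76.9, 18.9, 49.3], [-48.0, 30.6, 51.5], [-15.5, 69.8, 54.7]]
row [8.634, -4.301, 2.151, -0.0, 0.001, -1.573] n 10.5
now [ 507.2 -214.4  151.6] y-yaw -100.6 z [-0.001 -0.    -1.   ] F [-0.   0.8 -0.2] op 0.702 ff 0.0 t 25.8 q [-0.58  0.09  1.95 -0.    1.1   1.17]
```

View pics/w9.png

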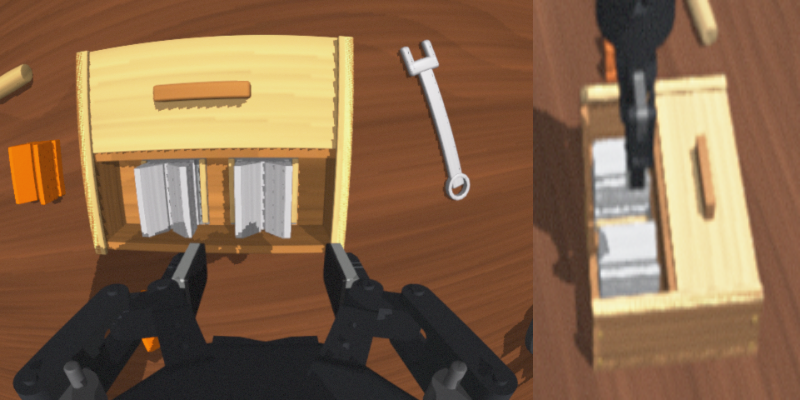

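Both blocks are seated: lands at the same height, 50 mm, 88 mm apart, at wrist (265,198) and (170,198). Next I go back to the cover grip.

```bash
python3 -m crank '[[8.9,-4.7,2.1,0,0,-1.573],[8.9,-4.7,2.1,0,0,-1.573],[8.9,-4.7,2.1,0,0,-1.573],[8.9,-4.7,2.1,0,0,-1.573],[8.9,-4.7,2.1,0,0,-1.573],[8.9,-4.7,2.1,0,0,-1.573],[8.9,-4.7,2.1,0,0,-1.573],[8.9,-4.7,2.1,0,0,-1.573],[8.9,-4.7,2.1,0,0,-1.573],[8.9,-4.7,2.1,0,0,-1.573]]' 0.45 >/dev/null;  python3 -m crank '[[0,0,0,0,0,-0.07],[0,0,0,0,0,-0.07],[0,0,0,0,0,-0.07],[0,0,0,0,0,-0.07]]' >/dev/null; python3 to.py 605.3 -188.6 68 -10.5
```

```text
row [-0.403, 0.405, 5.994, -0.005, -0.001, -0.004] n 1.2
now [ 602.3 -184.   128. ] y-yaw -10.7 z [-0.004  0.002 -1.   ] F [0.8 0.  0.2] op 0.449 ff 0.0 t 27.2 q [-0.46  0.29  1.77  0.    1.09 -0.27]
```

```bash
python3 -m crank '[[-0.4,0.4,1,0,0,0],[-0.4,0.4,2.5,0,0,0],[-0.4,0.4,2.5,0,0,0],[-0.4,0.4,2.5,0,0,0]]' >/dev/null; python3 to.py 605.3 -188.6 68 -10.5
```

```text
row [-0.009, 0.044, 3.42, -0.006, -0.002, -0.003] n 0.7
now [ 605.1 -188.5  102.2] y-yaw -10.7 z [-0.005  0.003 -1.   ] F [-0.6  0.1 -0.1] op 0.448 ff 0.0 t 27.6 q [-0.46  0.33  1.77  0.    1.05 -0.28]
```

```bash
python3 -m crank '[[0,0,1,0,0,0],[0,0,2,0,0,0],[0,0,3,0,0,0],[0,0,3.4,0,0,0],[0,0,3.4,0,0,0]]' |grep eef;  python3 -m crank '[[0,0,0,0,0,0],[0,0,0,0,0,0],[0,0,0,0,0,0],[0,0,0,0,0,0]]' 0 40 | tail -3
python3 -m crank '[[0,-0.5,0,0,0,0],[0,-1.3,0,0,0,0],[0,-2.2,0,0,0,0],[0,-3.1,0,0,0,0],[0,-4,0,0,0,0],[0,-4.9,0,0,0,0],[0,-5.8,0,0,0,0],[0,-6.7,0,0,0,0],[0,-7.5,0,0,0,0],[0,-8,0,0,0,0]]' | grep -E "eef|cont"
for i in 1 2; do python3 -m crank '[[0,-0.2,0,0,0,0],[0,-0.4,0,0,0,0],[0,-0.4,0,0,0,0]]' | grep -E "eef|cont"; done; python3 to.py 514.8 -171.6 68 -10.5
```

```text
eef_pos: [0.605, -0.1884, 0.0684]
contact_force: [-6.0, -0.0, 4.1]
opening: 0.125
finger_force: 41.4
eef_pos: [0.5265, -0.174, 0.0703]
contact_force: [2.7, -1.1, 0.7]
eef_pos: [0.5231, -0.1734, 0.0703]
contact_force: [0.6, -1.0, 3.4]
eef_pos: [0.5193, -0.1726, 0.0703]
contact_force: [2.5, -0.6, 3.4]
row [0.019, -0.464, 0.232, -0.003, -0.001, -0.003] n 0.1
now [ 519.3 -172.6   70.3] y-yaw -10.7 z [-0.003  0.001 -1.   ] F [ 2.5 -0.6  3.4] op 0.127 ff 41.3127726316452 t 30.1 q [-0.51  0.2   2.   -0.    0.94 -0.32]
```

```bash
for i in 1 2 3 4 5 6; do python3 -m crank '[[0,-0.12,0,0,0,0],[0,-0.12,0,0,0,0],[0,-0.12,0,0,0,0]]' | grep -E "eef|cont"| tr '\n' ' '; echo; done
```

```text
eef_pos: [0.5182, -0.1724, 0.0703] contact_force: [1.3, -1.4, 4.3] 
eef_pos: [0.517, -0.1722, 0.0703] contact_force: [1.2, -1.0, 3.3] 
eef_pos: [0.5158, -0.172, 0.0703] contact_force: [1.3, -1.6, 5.0] 
eef_pos: [0.5146, -0.1717, 0.0703] contact_force: [2.7, -1.4, 4.7] 
eef_pos: [0.5136, -0.1716, 0.0703] contact_force: [2.1, -1.4, 4.7] 
eef_pos: [0.5136, -0.1716, 0.0703] contact_force: [5.9, -1.9, 1.5]
```

```bash
python3 -m crank '[[0,-0.1,0,0,0,0],[0,-0.2,0,0,0,0],[0,-0.2,0,0,0,0]]' | grep -E "eef|cont"; python3 -m crank '[[0,0,0,0,0,0],[0,0,0,0,0,0],[0,0,0,0,0,0]]' 0.4 | tail -3; python3 -m crank '[[0,0,-2,0,0,0],[0,0,-6,0,0,0],[0,0,-10,0,0,0],[0,0,-14,0,0,0],[0,0,-14,0,0,0]]' | grep -E "eef|cont"
python3 - <<'E'
from h import *
for n in("wrist","side","scene"):
    p,d,ci=shot(n); np.savez(n+"7.npz",p=p,d=d,K=ci["K"],origin=ci["origin"],orientation=ci["orientation"])
cv2.imwrite("pics/w10.png",np.hstack([cv2.resize(np.load("wrist7.npz")["p"],(400,300)),cv2.resize(np.load("side7.npz")["p"],(400,300))]))
E
sed -i 's/(P\[:,0\]>20)&(P\[:,0\]<70)/(P[:,0]>-70)\&(P[:,0]<70)/' f.py; python3 f.py | grep grip; python3 -c "
from plant import ctrl;print(ctrl.get_state()['time'])"
```

```text
eef_pos: [0.5135, -0.1716, 0.0704]
contact_force: [12.7, -2.8, -3.0]
contact_force: [-0.9, -0.1, -0.2]
opening: 0.4
finger_force: 0.0
eef_pos: [0.5132, -0.1723, 0.2167]
contact_force: [0.4, 0.1, 1.4]
wrist grip 1352 [[-53.9, -32.4, 82.0], [-48.5, 1.9, 83.8], [-42.5, 32.5, 85.2]]
side grip 166 [[-51.8, -34.9, 81.9], [-46.2, -4.4, 84.8], [-40.5, 32.1, 87.6]]
scene grip 83 [[-51.9, -31.6, 81.9], [-45.3, 2.2, 85.4], [-40.6, 34.8, 88.8]]
33.15
```

View pics/w10.png

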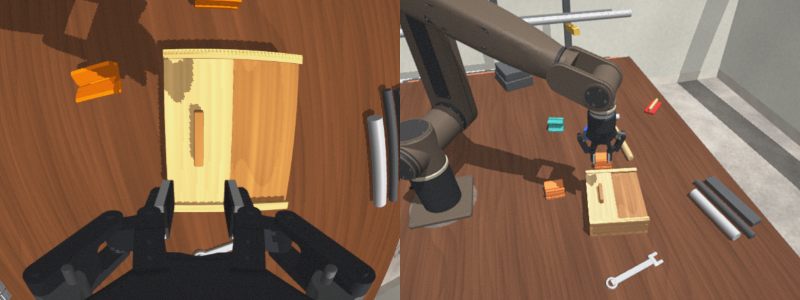

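The cover is shut against its stop: the grip is at local x ≈ -46, wrist (198,138), and the compartment is fully covered. The arm is clear, so I hand in.

```bash
python3 -c "
from plant import ctrl;print(ctrl.sign_off())"
```

```text
the job is handed in; nothing more can be done
None
```

The loose V-block is set in the case's right-hand place, V up and parallel to its mate, the cover is shut against its stop, and the job was handed in at about 33 s.

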